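# Open the solvent jug's push-and-turn cap

### The arm

A 6-joint arm with a two-finger parallel gripper is mounted at the origin on the work surface. World frame = base frame: x ahead of the robot, y to its left, z up, the work surface at z = 0. Lengths are in m, angles in rad, forces in N, time in s.
With the tool pointing down it reaches from about 0.35 to 0.775 m from the base axis. Payload 7.3 kg.
Tool frame: the origin (TCP) lies at the very end of the fingers, on their centre line; the grasp point (between the pads) lies bot.grip_depth behind it (bot.grip_depth is the distance from the TCP to the grasp point, in m); z points along the fingers, y is the line along which they close (so a half turn about z gives the same grasp; the last joint's range is limited). The gripper opens to 92 mm and grips with 3 to 60 N. Pads are 19 mm wide; open, the fingers measure 130 mm over their backs; the gripper's body (75 mm by 190 mm) begins 47 mm behind the grasp point.
Start: joints at [0.984, 0.342, 1.524, -0, 1.275, -0.146], TCP at [0.224, 0.475, 0.227] pointing down, gripper open.
Joint ranges: [-2.53, 2.53], [-0.77, 2.02], [0.04, 2.7], [-1, 4.14], [0.28, 2.66], [-3.11, 3.11]. Speed limits (rad/s): [2.57, 2.57, 3.14, 3.14, 3.14, 3.14].

### API

Orientations are given as a unit quaternion [w, x, y, z].
In Python, from cell import bot, eyes, workorder gives the robot as it stands. The module is installed in compiled form; this text tells all that it offers.
- The arm moves only by the tool drive_tool, never from a script. Its argument "rows" is a list of rows, each an object of numbers: "dx", "dy", "dz": the shift along the world's x, y, z in cm; "ax", "ay", "az": the turn, a rotation vector about the world's x, y, z in degrees; "claw": the gripper's target within -1 to 1 (shut at 1, half-way at 0, fully open at -1). In form: [{"dx": .., "dy": .., "dz": .., "ax": .., "ay": .., "az": .., "claw": ..}, ...]. A call has 1 to 20 rows; each row shifts and turns the commanded pose from where the row before left it; what a row does not reach is not made up. A row lasts 1/10 s, in which the tool goes at most 50 mm and 8.59 degrees, less where a joint would pass 70% of its speed; a pose out of reach is approached as far as the arm can. A call with a gripper value outside its range is refused whole. The fingers move at their own pace and stop on an object; "newtons" is the grip in N (left out, the last holds). Time passes only in rows, so rows that do not move let the fingers close. It gives the time, the measured TCP pose, the force, the opening and the grip force at its end, in the units of the state.
- bot.state(): the state, without advancing time (a new reading comes with each control period).
- eyes.capture(name): name is "side" or "top" or "wrist"; returns a dict with "img" (400x640x3 uint8, red, green, blue), "camera_matrix" (3x3 intrinsics, pixels), "k1" (the pictures are not rectified: a ray, as slopes to the right and down, at radius r is drawn at 1 + k1 r^2 times it, then the intrinsics apply), "origin" and "rotation" of the camera in the world; the wrist camera has in their place "tool_from_camera" (4x4, takes a point from camera to tool coordinates, whose origin is the TCP and whose axes are the flange's). Camera axes: x right, y up, looking along -z (the intrinsics and any distortion apply to the point x, -y, -z); pixel columns grow to the right and rows downward; lengths in m; the calibration is good to about 2 mm. A picture is of the moment at which its call begins: read the wrist's pose just before it. There is no depth.
- workorder.finish_job(): hands the job in; it is judged then, once.
The state is a dict: "time": time; "joint_positions": joint angles; "joint_vel": joint speeds; "joint_torque": joint torques, N m; "tcp_pos": TCP position; "tcp_rot": TCP orientation; "force": force on the tool from outside, world axes, zero at the start; "ft_torque": the same for the moment, N m; "opening": finger opening in m; "grasp_force": force on a finger pad.
Only numpy, scipy, OpenCV 4.12 (cv2) and the standard library are available. Lean on these libraries where they do the work, as an engineer would, in place of code of your own. Each camera call takes 0.05 s, during which the arm holds its last target. There are 200 camera calls.

### The job

Open the child-resistant cap of the solvent jug beside the presses: push it firmly down to its stop, and turn it counter-clockwise while it is held down, without forcing the plastic neck. Then lift the cap off and set it down gently, open side down, flat on the floor of the low steel drip tray, let go of it and leave the other things on the bench where they are.

Things in the scene. Friction and masses are not known exactly. Their poses are not given: they have to be found in the camera images.
- cap_center (a point): Centre (half-way up) of the loose, rigid, eight-sided grey plastic cap, 54 mm across flats, 36 mm high, about 50 g, flat top, z up. It sits on the jug's neck, its lower rim 14 mm above the shoulder. Flats (22 mm wide) face its own x, y and the diagonals between: grip it from above on any of four pairs of parallel flats. Ribs at the corners are looks only. Two tabs inside lie under two lugs of the neck.
- cap_top (a point): Centre of the cap's flat top. Pushing down: a spring resists with about 6 N at the start, plus 0.7 N per mm. The catches let go after 2.5 to 11.5 mm of travel (differs from jug to jug, cannot be seen); a hard stop is felt 1.5 mm further, where the push is about 9 to 15 N and then rises steeply: go down at a few mm/s. A push of 18 to 21 N always means that it is down on the stop.
- cap_rim (a point): Centre of the cap's open lower rim. Held down on its stop, the cap turns counter-clockwise seen from above: the catches are passed in the first 40 degrees, the tabs are free of the lugs after 65 degrees (stay below 100). Inside it has 2 mm of play sideways round the neck's lugs. Once free, the spring lifts it only about 1 mm; lift it straight up by 45 mm or more to clear the neck.
- jug_neck (a point): On the neck's axis at its foot (the flat shoulder, 124 mm above the bench), z up, x and y along the jug's sides and parallel to the cap's axes while locked. Neck and sealing disc reach 47 mm above this point. A load or knock over 30 N in any direction (pushing, hitting the stop fast, turning against locked catches, pulling the locked cap) damages the plastic neck.
- jug_foot (a point): Centre of the underside of the jug's bracket, on the bench. The white plastic jug, 112 mm square, 124 mm to the shoulder, stands in a steel bracket with a 150 mm square base, screwed to the bench: it does not move.
- tray_in (a point): Centre of the floor of the fixed square steel drip tray, 180 by 180 mm outside, 3 mm walls, rim 12 mm above the bench; its sides lie along its x and y axes. The cap standing in it has its centre 18 mm above this point.
- ink_a_center (a point): Centre of a loose round ink bottle, 34 mm across, 90 mm high, glass with steel cap, a bystander.
- ink_b_center (a point): Centre of a second loose ink bottle, 34 mm across, 90 mm high, black, a bystander.
- inkcup_center (a point): Centre of a loose brass ink cup, 60 mm across, 35 mm high, a bystander.
- block_center (a point): Centre of a loose wooden block, 90 x 50 x 30 mm, a bystander.
Mind the look-alikes: they are no part of the job. There is more than one size of the part that bears cap_center; the job needs the smallest.

How it is judged:
By the outcome, as a careful person would: the job done as asked, in the order asked, and still so for the second after the job is handed in, with the robot touching nothing.
It also fails if it takes over 67 s, if anything falls off the work surface, if the arm or the gripper's body presses on something with over 40 N, if the wrist force passes 120 N, or if a joint passes its speed limit or range.

## Working session

There is one attempt and no reset: what is moved stays moved. The work goes in short steps, Python scripts to look and compute and a tool call to move; the robot and the scene stay as the last step left them, time stands still between calls to the robot, and variables do not carry over. Pictures are saved under pics/ and viewed, at most 10 in all, crops included, and the job is handed in when it is done.

Besides the shell and the picture viewer there is one more tool, called after "Request:" as name(argument=value, ...), one argument or row to a line, values as JSON. drive_tool: Moves the arm, as the interface text tells. Its arguments: {"type":"object","properties":{"rows":{"type":"array"},"newtons":{"type":"number"}},"required":["rows"]}

```bash
mkdir -p pics
cat > h.py <<'E'
import numpy as np, cv2
from cell import bot, eyes
from scipy.spatial.transform import Rotation as R
def cap(n):
    s=bot.state(); c=eyes.capture(n)
    if 'origin' in c: o=np.array(c['origin']); r=np.array(c['rotation'])
    else:
        T=np.array(c['tool_from_camera']); q=s['tcp_rot']; W=R.from_quat([q[1],q[2],q[3],q[0]]).as_matrix()
        o=W@T[:3,3]+np.array(s['tcp_pos']); r=W@T[:3,:3]
    return dict(img=np.array(c['img']),K=np.array(c['camera_matrix']),k1=float(c['k1']),o=o,r=r)
def ray(c,u,v):
    K=c['K']; d=np.array([(u-K[0,2])/K[0,0],(v-K[1,2])/K[1,1]]); p=d.copy()
    for _ in range(30): p=d/(1+c['k1']*(p@p))
    return c['r']@np.array([p[0],-p[1],-1])
def onz(c,u,v,z):
    d=ray(c,u,v); return c['o']+d*(z-c['o'][2])/d[2]
def proj(c,P):
    x=c['r'].T@(np.array(P)-c['o']); p=np.array([x[0],-x[1]])/-x[2]; p=p*(1+c['k1']*(p@p))
    return c['K'][:2,:2]@p+c['K'][:2,2]
def save(c,n): cv2.imwrite('pics/'+n,c['img'][:,:,::-1])
E
python3 - <<'E'
from h import *
import pickle
d={n:cap(n) for n in('top','side','wrist')}
pickle.dump(d,open('d.pkl','wb'))
for n in d: save(d[n],n+'0.png'); print(n,d[n]['o'].round(3),d[n]['r'].round(3).tolist())
s=bot.state();print({k:s[k] for k in('time','tcp_pos','tcp_rot','force','opening')},bot.grip_depth)
E
```

```text
top [0.3   0.107 1.46 ] [-0.692, -0.074, 0.074, 0.714]
side [ 0.467 -0.609  0.655] [0.891, 0.447, -0.037, -0.072]
wrist [0.155 0.506 0.384] [[0.427, -0.869, -0.249], [0.904, 0.41, 0.12], [-0.003, -0.276, 0.961]]
{'time': 0.15, 'tcp_pos': array([0.22382194, 0.47460022, 0.22622472]), 'tcp_rot': array([-1.95263578e-04,  2.18617296e-01,  9.75810530e-01, -4.99400363e-04]), 'force': array([ 0.69513896, -0.01358246,  0.0067834 ]), 'opening': 0.09165994479190788} 0.0188
```

View pics/top0.png

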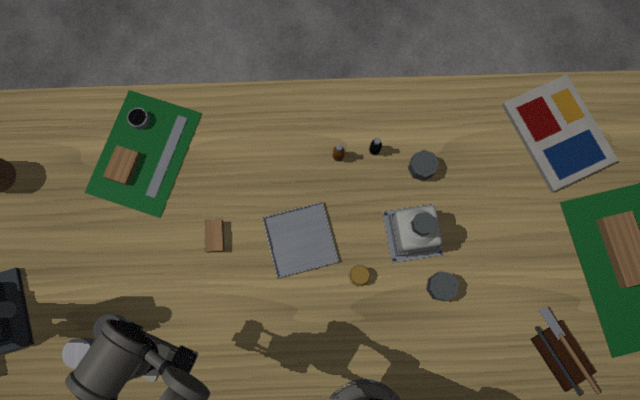

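View pics/side0.png

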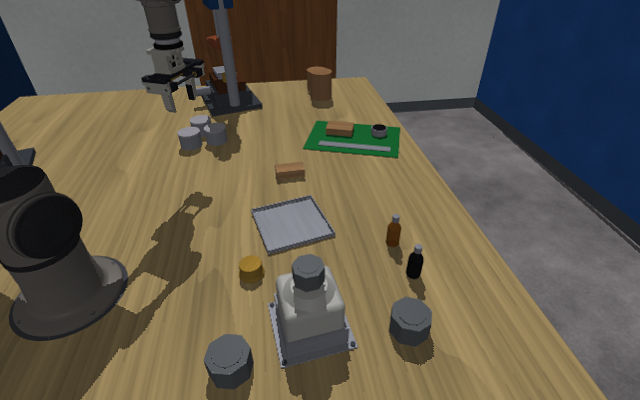

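The top view shows the jug with its cap at (424,224), the tray at (302,240), and larger decoy caps at (424,165) and (443,286). The side view shows the jug cap at (308,270) and the tray at (292,222).

```bash
sed -i "s/r=np.array(c\['rotation'\])/q=c['rotation']; r=R.from_quat([q[1],q[2],q[3],q[0]]).as_matrix()/" h.py
python3 - <<'E'
from h import *
import pickle
d=pickle.load(open('d.pkl','rb'))
for n in('top','side'):
    q=d[n]['r']; d[n]['r']=R.from_quat([q[1],q[2],q[3],q[0]]).as_matrix()
pickle.dump(d,open('d.pkl','wb'))
t=d['top']
for a,(u,v),z in(('cap top',(424,224),.174),('cap side',(308,263),.174),('tray top',(302,240),.003),('tray side',(292,223),.003)):
    print(a,onz(d[a.split()[1]],u,v,z).round(3))
P=onz(t,424,224,.174); print('side reproj',proj(d['side'],P))
c=[onz(t,*p,.012).round(3) for p in((264,215),(324,204),(340,262),(280,277))]; print(c,[np.linalg.norm(c[i]-c[i-1]).round(3) for i in range(4)])
def crop(n,u,v,w,h,k): return cv2.resize(d[n]['img'][v:v+h,u:u+w,::-1],None,fx=k,fy=k,interpolation=cv2.INTER_CUBIC)
a=crop('top',375,190,80,80,5);b=crop('side',260,240,100,100,4)
cv2.imwrite('pics/crop1.png',np.hstack([a,b]))
for a,(u,v),z in(('inkA',(338,153),.045),('inkB',(375,147),.045),('dec1',(424,165),.03),('dec2',(443,286),.03),('cup',(359,275),.02)): print(a,onz(t,u,v,z).round(3))
E
```

```text
cap top [ 0.508 -0.164  0.174]
cap side [ 0.511 -0.154  0.174]
tray top [0.501 0.152 0.003]
tray side [0.503 0.161 0.003]
side reproj [307.02081896 267.58326389]
[array([0.576, 0.259, 0.012]), array([0.602, 0.085, 0.012]), array([0.434, 0.046, 0.012]), array([0.397, 0.216, 0.012])] [np.float64(0.184), np.float64(0.176), np.float64(0.172), np.float64(0.174)]
inkA [0.744 0.04  0.045]
inkB [ 0.759 -0.067  0.045]
dec1 [ 0.704 -0.208  0.03 ]
dec2 [ 0.357 -0.234  0.03 ]
cup [ 0.395 -0.005  0.02 ]
```

View pics/crop1.png

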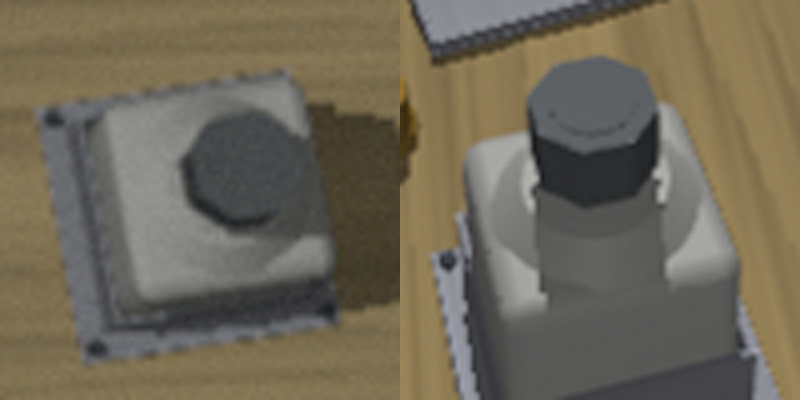

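The crop shows the cap top at about (424,223) in the top view and (308.5,264.5) in the side view. Next I compute the yaws and a triangulated cap position.

Run:
```python
from h import *
import pickle
d=pickle.load(open('d.pkl','rb'));t=d['top'];s=d['side']
yaw=lambda a,b:(np.degrees(np.arctan2(*(b-a)[1::-1])))%90
B=[onz(t,375+u/5,190+v/5,.004) for u,v in((38,108),(290,70),(338,322),(88,362))]
print('bracket',np.mean(B,0).round(3),[yaw(B[i-1],B[i]).round(1) for i in range(4)],[np.linalg.norm(B[i]-B[i-1]).round(3) for i in range(4)])
T=[onz(t,*p,.012) for p in((264,215),(324,204),(340,262),(280,277))]
print('tray',np.mean(T,0).round(3),[yaw(T[i-1],T[i]).round(1) for i in range(4)])
# triangulate cap top
A=[];b=[]
for c,(u,v) in((t,(424,223.2)),(s,(308.5,264.5))):
    r=ray(c,u,v);r/=np.linalg.norm(r);M=np.eye(3)-np.outer(r,r);A.append(M);b.append(M@c['o'])
print('cap',np.linalg.lstsq(np.vstack(A),np.hstack(b),rcond=None)[0].round(4))
```

```text
bracket [ 0.511 -0.166  0.004] [np.float64(7.7), np.float64(6.8), np.float64(6.2), np.float64(7.1)] [np.float64(0.149), np.float64(0.149), np.float64(0.148), np.float64(0.145)]
tray [0.502 0.151 0.012] [np.float64(13.6), np.float64(8.8), np.float64(13.2), np.float64(12.2)]
cap [ 0.5104 -0.1633  0.1799]
```

Request:
drive_tool(
  rows=[
    {"dz": 3, "claw": -1},
    {"dx": 1.5, "dy": -3.3, "dz": 0.2, "az": -3},
    {"dx": 1.5, "dy": -3.3, "dz": 0.2, "az": -3},
    {"dx": 1.5, "dy": -3.3, "dz": 0.2, "az": -3},
    {"dx": 1.5, "dy": -3.3, "dz": 0.2, "az": -3},
    {"dx": 1.5, "dy": -3.3, "dz": 0.2, "az": -3},
    {"dx": 1.5, "dy": -3.3, "dz": 0.2, "az": -3},
    {"dx": 1.5, "dy": -3.3, "dz": 0.2, "az": -3},
    {"dx": 1.5, "dy": -3.3, "dz": 0.2, "az": -3},
    {"dx": 1.5, "dy": -3.3, "dz": 0.2, "az": -3},
    {"dx": 1.5, "dy": -3.3, "dz": 0.2, "az": -3},
    {"dx": 1.5, "dy": -3.3, "dz": 0.2, "az": -3},
    {"dx": 1.5, "dy": -3.3, "dz": 0.2, "az": -3},
    {"dx": 1.5, "dy": -3.3, "dz": 0.2, "az": -3},
    {"dx": 1.5, "dy": -3.3, "dz": 0.2, "az": -3},
    {"dx": 1.5, "dy": -3.3, "dz": 0.2, "az": -3},
    {"dx": 1.5, "dy": -3.3, "dz": 0.2, "az": -3},
    {"dx": 1.5, "dy": -3.3, "dz": 0.2, "az": -3},
    {"dx": 1.5, "dy": -3.3, "dz": 0.2, "az": -3},
    {"dx": 1.5, "dy": -3.3, "dz": 0.2, "az": -3},
  ],
)

```text
invalid input
```

Request:
drive_tool(
  rows=[
    {"dy": -1},
    {},
    {},
    {},
  ],
)

```text
invalid input
```

Run:
```python
from h import *
import pickle
s=bot.state();print(s['time'],s['tcp_pos'],s['tcp_rot'],s['joint_positions'].round(2),s['force'])
c=cap('wrist');save(c,'w1.png');pickle.dump(c,open('w1.pkl','wb'));print(c['o'])
print(proj(c,[.51,-.164,.174]))
```

```text
0.15 [0.22382194 0.47460022 0.22622472] [-1.95263578e-04  2.18617296e-01  9.75810530e-01 -4.99400363e-04] [ 0.98  0.34  1.52  0.    1.28 -0.15] [ 0.69513896 -0.01358246  0.0067834 ]
[0.15539526 0.50652673 0.3842293 ]
[-108.10785633  686.47539043]
```

View pics/w1.png

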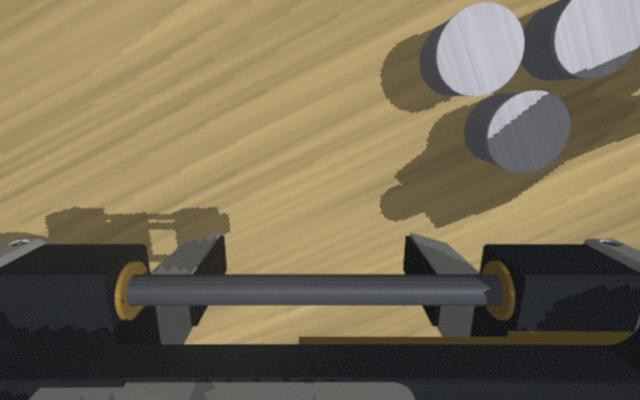

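The wrist view shows only bench and cylinders, since the moves were refused. Rows probably need every key.

Request:
drive_tool(
  rows=[
    {"dx": 0, "dy": 0, "dz": 3, "ax": 0, "ay": 0, "az": 0, "claw": -1},
    {"dx": 1.5, "dy": -3.3, "dz": 0.2, "ax": 0, "ay": 0, "az": -3, "claw": -1},
    {"dx": 1.5, "dy": -3.3, "dz": 0.2, "ax": 0, "ay": 0, "az": -3, "claw": -1},
    {"dx": 1.5, "dy": -3.3, "dz": 0.2, "ax": 0, "ay": 0, "az": -3, "claw": -1},
    {"dx": 1.5, "dy": -3.3, "dz": 0.2, "ax": 0, "ay": 0, "az": -3, "claw": -1},
    {"dx": 1.5, "dy": -3.3, "dz": 0.2, "ax": 0, "ay": 0, "az": -3, "claw": -1},
    {"dx": 1.5, "dy": -3.3, "dz": 0.2, "ax": 0, "ay": 0, "az": -3, "claw": -1},
    {"dx": 1.5, "dy": -3.3, "dz": 0.2, "ax": 0, "ay": 0, "az": -3, "claw": -1},
    {"dx": 1.5, "dy": -3.3, "dz": 0.2, "ax": 0, "ay": 0, "az": -3, "claw": -1},
    {"dx": 1.5, "dy": -3.3, "dz": 0.2, "ax": 0, "ay": 0, "az": -3, "claw": -1},
  ],
  newtons=30,
)

```text
time: 1.2
tcp_pos: [0.3592, 0.1764, 0.2748]
tcp_rot: [0.0, 0.441, 0.897, 0.0]
force: [0.5, -0.7, -0.2]
opening: 0.092
grasp_force: 0.0
```

Request:
drive_tool(
  rows=[
    {"dx": 1.5, "dy": -3.4, "dz": 0, "ax": 0, "ay": 0, "az": -3, "claw": -1},
    {"dx": 1.5, "dy": -3.4, "dz": 0, "ax": 0, "ay": 0, "az": -3, "claw": -1},
    {"dx": 1.5, "dy": -3.4, "dz": 0, "ax": 0, "ay": 0, "az": -3, "claw": -1},
    {"dx": 1.5, "dy": -3.4, "dz": 0, "ax": 0, "ay": 0, "az": -3, "claw": -1},
    {"dx": 1.5, "dy": -3.4, "dz": 0, "ax": 0, "ay": 0, "az": -3, "claw": -1},
    {"dx": 1.5, "dy": -3.4, "dz": 0, "ax": 0, "ay": 0, "az": -3, "claw": -1},
    {"dx": 1.5, "dy": -3.4, "dz": 0, "ax": 0, "ay": 0, "az": -3, "claw": -1},
    {"dx": 1.5, "dy": -3.4, "dz": 0, "ax": 0, "ay": 0, "az": -3, "claw": -1},
    {"dx": 1.5, "dy": -3.4, "dz": 0, "ax": 0, "ay": 0, "az": -3, "claw": -1},
    {"dx": 1.5, "dy": -3.4, "dz": 0, "ax": 0, "ay": 0, "az": -3, "claw": -1},
    {"dx": 0, "dy": 0, "dz": 0, "ax": 0, "ay": 0, "az": 0, "claw": -1},
    {"dx": 0, "dy": 0, "dz": 0, "ax": 0, "ay": 0, "az": 0, "claw": -1},
  ],
)

```text
time: 2.4
tcp_pos: [0.5087, -0.1624, 0.274]
tcp_rot: [-0.001, 0.658, 0.753, -0.0]
force: [-1.1, 0.4, -0.1]
opening: 0.092
grasp_force: 0.0
```

Run:
```python
from h import *
import pickle
s=bot.state();print(s['time'],s['tcp_pos'],s['tcp_rot'],s['joint_positions'].round(2),s['force'])
c=cap('wrist');save(c,'w1.png');pickle.dump(c,open('w1.pkl','wb'));print(c['o'])
print(proj(c,[.51,-.164,.174]))
```

```text
2.4 [ 0.50869183 -0.162425    0.27402172] [-8.32009404e-04  6.58077241e-01  7.52949966e-01 -4.68295234e-05] [-0.45  0.33  1.41  0.    1.4  -0.59] [-1.07951322  0.44009649 -0.08682958]
[ 0.4979377  -0.08864474  0.43210307]
[317.58140922 200.45507271]
```

View pics/w1.png

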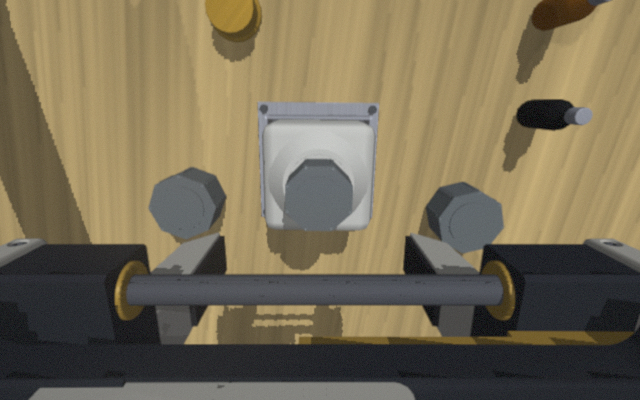

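The wrist view has the cap at about (318,198) with the jug square to the image. I'll segment the cap now.

Run:
```python
from h import *
import pickle
c=pickle.load(open('w1.pkl','rb'));im=c['img'].astype(int)
sub=im[150:240,275:365];br=sub.max(2);
m=((br<125)).astype(np.uint8)
n,l,st,ce=cv2.connectedComponentsWithStats(m);k=l[50,43];print(st[k]+np.array([275,150,0,0,0]))
ys,xs=np.nonzero(l==k)
for y in range(0,90,6):
    r=xs[ys==y]; print(y+150,(r.min()+275,r.max()+275) if len(r) else None, br[y,43])
cv2.imwrite('pics/w1c.png',cv2.resize(sub[:,:,::-1].astype(np.uint8),None,fx=6,fy=6,interpolation=cv2.INTER_CUBIC))
P=np.array([.51,-.164,.174]);a=np.radians(7.4);R2=lambda t:np.array([np.cos(a+t),np.sin(a+t),0])
print([proj(c,P+.02922*R2(np.radians(22.5+45*i))).round(1).tolist() for i in range(8)])
```

```text
[ 275  159   79   81 4929]
150 None 186
156 None 185
162 (np.int64(303), np.int64(333)) 89
168 (np.int64(297), np.int64(339)) 114
174 (np.int64(290), np.int64(345)) 111
180 (np.int64(287), np.int64(349)) 111
186 (np.int64(288), np.int64(351)) 111
192 (np.int64(286), np.int64(352)) 109
198 (np.int64(285), np.int64(352)) 113
204 (np.int64(280), np.int64(351)) 112
210 (np.int64(283), np.int64(352)) 110
216 (np.int64(284), np.int64(346)) 107
222 (np.int64(284), np.int64(340)) 110
228 (np.int64(275), np.int64(336)) 107
234 (np.int64(275), np.int64(348)) 111
[[351.6, 187.1], [332.1, 167.4], [303.5, 167.3], [283.7, 186.8], [284.3, 213.5], [303.8, 231.7], [330.9, 231.8], [350.7, 213.8]]
```

View pics/w1c.png

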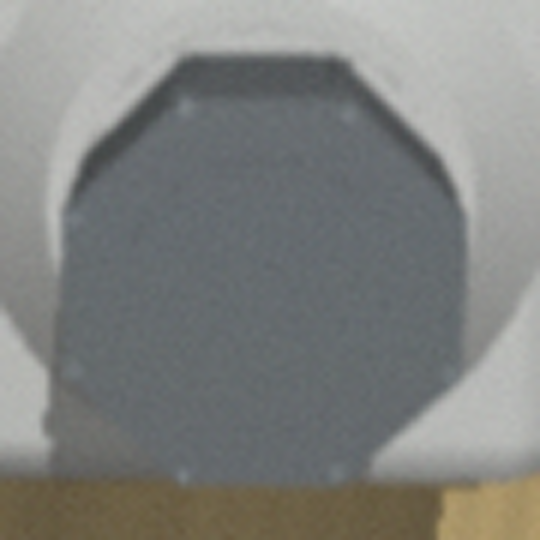

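The crop shows the eight corners centred at (318.9,198.4), which puts the cap at (0.511,-0.163). The yaw matches the tool.

Request:
drive_tool(
  rows=[
    {"dx": 0.1, "dy": -0.1, "dz": -2, "ax": 0, "ay": 0, "az": 0, "claw": -1},
    {"dx": 0.1, "dy": 0, "dz": -2, "ax": 0, "ay": 0, "az": 0, "claw": -1},
    {"dx": 0, "dy": 0, "dz": -2, "ax": 0, "ay": 0, "az": 0, "claw": -1},
    {"dx": 0, "dy": 0, "dz": -2, "ax": 0, "ay": 0, "az": 0, "claw": -1},
    {"dx": 0, "dy": 0, "dz": -1, "ax": 0, "ay": 0, "az": 0, "claw": -1},
    {"dx": 0, "dy": 0, "dz": -1, "ax": 0, "ay": 0, "az": 0, "claw": -1},
    {"dx": 0, "dy": 0, "dz": -1, "ax": 0, "ay": 0, "az": 0, "claw": -1},
    {"dx": 0, "dy": 0, "dz": -1, "ax": 0, "ay": 0, "az": 0, "claw": -1},
    {"dx": 0, "dy": 0, "dz": -1, "ax": 0, "ay": 0, "az": 0, "claw": -1},
    {"dx": 0, "dy": 0, "dz": 0, "ax": 0, "ay": 0, "az": 0, "claw": -0.3},
    {"dx": 0, "dy": 0, "dz": 0, "ax": 0, "ay": 0, "az": 0, "claw": -0.3},
    {"dx": 0, "dy": 0, "dz": 0, "ax": 0, "ay": 0, "az": 0, "claw": -0.3},
  ],
  newtons=5,
)

```text
time: 3.65
tcp_pos: [0.5113, -0.1634, 0.1452]
tcp_rot: [0.0, 0.658, 0.753, 0.0]
force: [0.1, 0.8, -0.1]
opening: 0.0724
grasp_force: 0.0
```

Request:
drive_tool(
  rows=[
    {"dx": 0, "dy": 0, "dz": 0, "ax": 0, "ay": 0, "az": 0, "claw": 0},
    {"dx": 0, "dy": 0, "dz": 0, "ax": 0, "ay": 0, "az": 0, "claw": 0},
    {"dx": 0, "dy": 0, "dz": 0, "ax": 0, "ay": 0, "az": 0, "claw": 0},
    {"dx": 0, "dy": 0, "dz": 0, "ax": 0, "ay": 0, "az": 0, "claw": 0},
    {"dx": 0, "dy": 0, "dz": 0, "ax": 0, "ay": 0, "az": 0, "claw": 0},
  ],
  newtons=5,
)

```text
time: 4.15
tcp_pos: [0.5114, -0.1632, 0.1451]
tcp_rot: [0.001, 0.658, 0.753, 0.0]
force: [1.7, 0.5, 1.8]
opening: 0.0538
grasp_force: 5.0
```

Request:
drive_tool(
  rows=[
    {"dx": 0, "dy": 0, "dz": 0, "ax": 0, "ay": 0, "az": 0, "claw": 0.3},
    {"dx": 0, "dy": 0, "dz": 0, "ax": 0, "ay": 0, "az": 0, "claw": 0.3},
    {"dx": 0, "dy": 0, "dz": 0, "ax": 0, "ay": 0, "az": 0, "claw": 0.3},
    {"dx": 0, "dy": 0, "dz": -0.03, "ax": 0, "ay": 0, "az": 0, "claw": 0.3},
    {"dx": 0, "dy": 0, "dz": -0.03, "ax": 0, "ay": 0, "az": 0, "claw": 0.3},
    {"dx": 0, "dy": 0, "dz": -0.03, "ax": 0, "ay": 0, "az": 0, "claw": 0.3},
    {"dx": 0, "dy": 0, "dz": -0.03, "ax": 0, "ay": 0, "az": 0, "claw": 0.3},
    {"dx": 0, "dy": 0, "dz": -0.03, "ax": 0, "ay": 0, "az": 0, "claw": 0.3},
    {"dx": 0, "dy": 0, "dz": -0.03, "ax": 0, "ay": 0, "az": 0, "claw": 0.3},
    {"dx": 0, "dy": 0, "dz": -0.03, "ax": 0, "ay": 0, "az": 0, "claw": 0.3},
    {"dx": 0, "dy": 0, "dz": 0, "ax": 0, "ay": 0, "az": 0, "claw": 0.3},
  ],
  newtons=50,
)

```text
time: 5.25
tcp_pos: [0.5114, -0.1632, 0.1433]
tcp_rot: [0.001, 0.658, 0.753, 0.0]
force: [2.1, 0.6, 8.0]
opening: 0.0534
grasp_force: 50.0
```

Request:
drive_tool(
  rows=[
    {"dx": 0, "dy": 0, "dz": -0.03, "ax": 0, "ay": 0, "az": 0, "claw": 0.3},
    {"dx": 0, "dy": 0, "dz": -0.03, "ax": 0, "ay": 0, "az": 0, "claw": 0.3},
    {"dx": 0, "dy": 0, "dz": -0.03, "ax": 0, "ay": 0, "az": 0, "claw": 0.3},
    {"dx": 0, "dy": 0, "dz": -0.03, "ax": 0, "ay": 0, "az": 0, "claw": 0.3},
    {"dx": 0, "dy": 0, "dz": -0.03, "ax": 0, "ay": 0, "az": 0, "claw": 0.3},
    {"dx": 0, "dy": 0, "dz": 0, "ax": 0, "ay": 0, "az": 0, "claw": 0.3},
  ],
)

```text
time: 5.85
tcp_pos: [0.5115, -0.1632, 0.1419]
tcp_rot: [0.001, 0.658, 0.753, 0.0]
force: [1.6, 1.2, 7.3]
opening: 0.0535
grasp_force: 50.0
```

Request:
drive_tool(
  rows=[
    {"dx": 0, "dy": 0, "dz": -0.03, "ax": 0, "ay": 0, "az": 0, "claw": 0.3},
    {"dx": 0, "dy": 0, "dz": -0.03, "ax": 0, "ay": 0, "az": 0, "claw": 0.3},
    {"dx": 0, "dy": 0, "dz": -0.03, "ax": 0, "ay": 0, "az": 0, "claw": 0.3},
    {"dx": 0, "dy": 0, "dz": -0.03, "ax": 0, "ay": 0, "az": 0, "claw": 0.3},
    {"dx": 0, "dy": 0, "dz": -0.03, "ax": 0, "ay": 0, "az": 0, "claw": 0.3},
    {"dx": 0, "dy": 0, "dz": 0, "ax": 0, "ay": 0, "az": 0, "claw": 0.3},
  ],
)

```text
time: 6.45
tcp_pos: [0.5115, -0.1633, 0.1405]
tcp_rot: [0.001, 0.658, 0.753, 0.0]
force: [2.0, 1.6, 9.5]
opening: 0.0536
grasp_force: 50.0
```

Request:
drive_tool(
  rows=[
    {"dx": 0, "dy": 0, "dz": -0.03, "ax": 0, "ay": 0, "az": 0, "claw": 0.3},
    {"dx": 0, "dy": 0, "dz": -0.03, "ax": 0, "ay": 0, "az": 0, "claw": 0.3},
    {"dx": 0, "dy": 0, "dz": -0.03, "ax": 0, "ay": 0, "az": 0, "claw": 0.3},
    {"dx": 0, "dy": 0, "dz": -0.03, "ax": 0, "ay": 0, "az": 0, "claw": 0.3},
    {"dx": 0, "dy": 0, "dz": -0.03, "ax": 0, "ay": 0, "az": 0, "claw": 0.3},
    {"dx": 0, "dy": 0, "dz": 0, "ax": 0, "ay": 0, "az": 0, "claw": 0.3},
  ],
)

```text
time: 7.05
tcp_pos: [0.5115, -0.1633, 0.1392]
tcp_rot: [0.001, 0.658, 0.753, 0.0]
force: [1.5, 1.4, 8.2]
opening: 0.0542
grasp_force: 50.0
```

Request:
drive_tool(
  rows=[
    {"dx": 0, "dy": 0, "dz": -0.03, "ax": 0, "ay": 0, "az": 0, "claw": 0.3},
    {"dx": 0, "dy": 0, "dz": -0.03, "ax": 0, "ay": 0, "az": 0, "claw": 0.3},
    {"dx": 0, "dy": 0, "dz": -0.03, "ax": 0, "ay": 0, "az": 0, "claw": 0.3},
    {"dx": 0, "dy": 0, "dz": -0.03, "ax": 0, "ay": 0, "az": 0, "claw": 0.3},
    {"dx": 0, "dy": 0, "dz": -0.03, "ax": 0, "ay": 0, "az": 0, "claw": 0.3},
    {"dx": 0, "dy": 0, "dz": 0, "ax": 0, "ay": 0, "az": 0, "claw": 0.3},
  ],
)

```text
time: 7.65
tcp_pos: [0.5115, -0.1633, 0.1378]
tcp_rot: [0.001, 0.658, 0.753, 0.0]
force: [0.5, 2.3, 11.0]
opening: 0.0537
grasp_force: 50.0
```

Request:
drive_tool(
  rows=[
    {"dx": 0, "dy": 0, "dz": -0.03, "ax": 0, "ay": 0, "az": 0, "claw": 0.3},
    {"dx": 0, "dy": 0, "dz": -0.03, "ax": 0, "ay": 0, "az": 0, "claw": 0.3},
    {"dx": 0, "dy": 0, "dz": -0.03, "ax": 0, "ay": 0, "az": 0, "claw": 0.3},
    {"dx": 0, "dy": 0, "dz": -0.03, "ax": 0, "ay": 0, "az": 0, "claw": 0.3},
    {"dx": 0, "dy": 0, "dz": -0.03, "ax": 0, "ay": 0, "az": 0, "claw": 0.3},
    {"dx": 0, "dy": 0, "dz": 0, "ax": 0, "ay": 0, "az": 0, "claw": 0.3},
  ],
)

```text
time: 8.25
tcp_pos: [0.5115, -0.1633, 0.1365]
tcp_rot: [0.001, 0.658, 0.753, 0.0]
force: [0.5, 1.7, 11.9]
opening: 0.054
grasp_force: 50.0
```

Request:
drive_tool(
  rows=[
    {"dx": 0, "dy": 0, "dz": -0.03, "ax": 0, "ay": 0, "az": 0, "claw": 0.3},
    {"dx": 0, "dy": 0, "dz": -0.03, "ax": 0, "ay": 0, "az": 0, "claw": 0.3},
    {"dx": 0, "dy": 0, "dz": -0.03, "ax": 0, "ay": 0, "az": 0, "claw": 0.3},
    {"dx": 0, "dy": 0, "dz": -0.03, "ax": 0, "ay": 0, "az": 0, "claw": 0.3},
    {"dx": 0, "dy": 0, "dz": 0, "ax": 0, "ay": 0, "az": 0, "claw": 0.3},
  ],
)

```text
time: 8.75
tcp_pos: [0.5116, -0.1633, 0.1353]
tcp_rot: [0.001, 0.658, 0.753, 0.0]
force: [1.1, 2.0, 12.8]
opening: 0.0537
grasp_force: 50.0
```

Request:
drive_tool(
  rows=[
    {"dx": 0, "dy": 0, "dz": -0.03, "ax": 0, "ay": 0, "az": 0, "claw": 0.3},
    {"dx": 0, "dy": 0, "dz": -0.03, "ax": 0, "ay": 0, "az": 0, "claw": 0.3},
    {"dx": 0, "dy": 0, "dz": -0.03, "ax": 0, "ay": 0, "az": 0, "claw": 0.3},
    {"dx": 0, "dy": 0, "dz": -0.03, "ax": 0, "ay": 0, "az": 0, "claw": 0.3},
    {"dx": 0, "dy": 0, "dz": 0, "ax": 0, "ay": 0, "az": 0, "claw": 0.3},
  ],
)

```text
time: 9.25
tcp_pos: [0.5115, -0.1633, 0.1342]
tcp_rot: [0.001, 0.658, 0.753, 0.0]
force: [0.5, 1.2, 12.8]
opening: 0.0537
grasp_force: 50.0
```

Request:
drive_tool(
  rows=[
    {"dx": 0, "dy": 0, "dz": -0.03, "ax": 0, "ay": 0, "az": 0, "claw": 0.3},
    {"dx": 0, "dy": 0, "dz": -0.03, "ax": 0, "ay": 0, "az": 0, "claw": 0.3},
    {"dx": 0, "dy": 0, "dz": -0.03, "ax": 0, "ay": 0, "az": 0, "claw": 0.3},
    {"dx": 0, "dy": 0, "dz": 0, "ax": 0, "ay": 0, "az": 0, "claw": 0.3},
  ],
)

```text
time: 9.65
tcp_pos: [0.5115, -0.1633, 0.1335]
tcp_rot: [0.001, 0.658, 0.753, 0.0]
force: [0.0, 2.5, 14.3]
opening: 0.0536
grasp_force: 50.0
```

Request:
drive_tool(
  rows=[
    {"dx": 0, "dy": 0, "dz": -0.03, "ax": 0, "ay": 0, "az": 0, "claw": 0.3},
    {"dx": 0, "dy": 0, "dz": -0.03, "ax": 0, "ay": 0, "az": 0, "claw": 0.3},
    {"dx": 0, "dy": 0, "dz": 0, "ax": 0, "ay": 0, "az": 0, "claw": 0.3},
  ],
)

```text
time: 9.95
tcp_pos: [0.5116, -0.1633, 0.1332]
tcp_rot: [0.001, 0.658, 0.753, 0.0]
force: [-0.2, 2.0, 15.9]
opening: 0.0539
grasp_force: 50.0
```

Request:
drive_tool(
  rows=[
    {"dx": 0, "dy": 0, "dz": -0.03, "ax": 0, "ay": 0, "az": 0, "claw": 0.3},
    {"dx": 0, "dy": 0, "dz": -0.03, "ax": 0, "ay": 0, "az": 0, "claw": 0.3},
    {"dx": 0, "dy": 0, "dz": 0, "ax": 0, "ay": 0, "az": 0, "claw": 0.3},
  ],
)

```text
time: 10.25
tcp_pos: [0.5116, -0.1633, 0.1332]
tcp_rot: [0.001, 0.658, 0.753, 0.0]
force: [-2.6, 2.0, 20.0]
opening: 0.0538
grasp_force: 50.0
```

Request:
drive_tool(
  rows=[
    {"dx": 0, "dy": 0, "dz": 0, "ax": 0, "ay": 0, "az": 2, "claw": 0.3},
    {"dx": 0, "dy": 0, "dz": 0, "ax": 0, "ay": 0, "az": 2, "claw": 0.3},
    {"dx": 0, "dy": 0, "dz": 0, "ax": 0, "ay": 0, "az": 2, "claw": 0.3},
    {"dx": 0, "dy": 0, "dz": 0, "ax": 0, "ay": 0, "az": 2, "claw": 0.3},
    {"dx": 0, "dy": 0, "dz": 0, "ax": 0, "ay": 0, "az": 0, "claw": 0.3},
  ],
)

```text
time: 10.75
tcp_pos: [0.512, -0.1636, 0.1332]
tcp_rot: [0.002, 0.603, 0.798, 0.0]
force: [-1.4, 1.4, 18.5]
opening: 0.0533
grasp_force: 50.0
```

```bash
python3 -c "
from h import *
s=bot.state();print(s['tcp_pos'],s['force'],s['ft_torque'],s['joint_positions'].round(3))"
```

```text
[ 0.51199302 -0.16360453  0.13320113] [-1.35420443  1.425994   18.48286272] [0.29417322 0.31973383 0.03087086] [-0.452  0.455  1.627  0.     1.055 -0.728]
```

Request:
drive_tool(
  rows=[
    {"dx": 0, "dy": 0, "dz": 0, "ax": 0, "ay": 0, "az": 2, "claw": 0.3},
    {"dx": 0, "dy": 0, "dz": 0, "ax": 0, "ay": 0, "az": 3, "claw": 0.3},
    {"dx": 0, "dy": 0, "dz": 0, "ax": 0, "ay": 0, "az": 3, "claw": 0.3},
    {"dx": 0, "dy": 0, "dz": 0, "ax": 0, "ay": 0, "az": 3, "claw": 0.3},
    {"dx": 0, "dy": 0, "dz": 0, "ax": 0, "ay": 0, "az": 3, "claw": 0.3},
    {"dx": 0, "dy": 0, "dz": 0, "ax": 0, "ay": 0, "az": 3, "claw": 0.3},
    {"dx": 0, "dy": 0, "dz": 0, "ax": 0, "ay": 0, "az": 0, "claw": 0.3},
  ],
)

```text
time: 11.45
tcp_pos: [0.5123, -0.1638, 0.1332]
tcp_rot: [0.002, 0.478, 0.878, 0.0]
force: [0.8, 2.3, 19.1]
opening: 0.0538
grasp_force: 50.0
```

```bash
python3 -c "
from h import *
s=bot.state();print(s['tcp_pos'],s['force'],s['ft_torque'],s['joint_positions'].round(3))"
```

```text
[ 0.51229529 -0.16382345  0.13319534] [ 0.78684174  2.26787661 19.06794635] [0.18080977 0.14255108 0.0551005 ] [-0.452  0.455  1.627 -0.     1.055 -1.025]
```

Request:
drive_tool(
  rows=[
    {"dx": 0, "dy": 0, "dz": 0, "ax": 0, "ay": 0, "az": 3, "claw": 0.3},
    {"dx": 0, "dy": 0, "dz": 0, "ax": 0, "ay": 0, "az": 3, "claw": 0.3},
    {"dx": 0, "dy": 0, "dz": 0, "ax": 0, "ay": 0, "az": 3, "claw": 0.3},
    {"dx": 0, "dy": 0, "dz": 0, "ax": 0, "ay": 0, "az": 3, "claw": 0.3},
    {"dx": 0, "dy": 0, "dz": 0, "ax": 0, "ay": 0, "az": 3, "claw": 0.3},
    {"dx": 0, "dy": 0, "dz": 0, "ax": 0, "ay": 0, "az": 3, "claw": 0.3},
    {"dx": 0, "dy": 0, "dz": 0, "ax": 0, "ay": 0, "az": 3, "claw": 0.3},
    {"dx": 0, "dy": 0, "dz": 0, "ax": 0, "ay": 0, "az": 3, "claw": 0.3},
    {"dx": 0, "dy": 0, "dz": 0, "ax": 0, "ay": 0, "az": 3, "claw": 0.3},
    {"dx": 0, "dy": 0, "dz": 0, "ax": 0, "ay": 0, "az": 0, "claw": 0.3},
  ],
)

```text
time: 12.45
tcp_pos: [0.5125, -0.1639, 0.1332]
tcp_rot: [0.003, 0.26, 0.966, -0.0]
force: [0.6, 1.2, 16.6]
opening: 0.054
grasp_force: 50.0
```

Request:
drive_tool(
  rows=[
    {"dx": 0, "dy": 0, "dz": 0, "ax": 0, "ay": 0, "az": 3, "claw": 0.3},
    {"dx": 0, "dy": 0, "dz": 0, "ax": 0, "ay": 0, "az": 3, "claw": 0.3},
    {"dx": 0, "dy": 0, "dz": 0, "ax": 0, "ay": 0, "az": 3, "claw": 0.3},
    {"dx": 0, "dy": 0, "dz": 0, "ax": 0, "ay": 0, "az": 3, "claw": 0.3},
    {"dx": 0, "dy": 0, "dz": 0, "ax": 0, "ay": 0, "az": 3, "claw": 0.3},
    {"dx": 0, "dy": 0, "dz": 0, "ax": 0, "ay": 0, "az": 3, "claw": 0.3},
    {"dx": 0, "dy": 0, "dz": 0, "ax": 0, "ay": 0, "az": 3, "claw": 0.3},
    {"dx": 0, "dy": 0, "dz": 0, "ax": 0, "ay": 0, "az": 3, "claw": 0.3},
    {"dx": 0, "dy": 0, "dz": 0, "ax": 0, "ay": 0, "az": 3, "claw": 0.3},
    {"dx": 0, "dy": 0, "dz": 0, "ax": 0, "ay": 0, "az": 3, "claw": 0.3},
    {"dx": 0, "dy": 0, "dz": 0, "ax": 0, "ay": 0, "az": 0, "claw": 0.3},
  ],
)

```text
time: 13.55
tcp_pos: [0.5125, -0.1638, 0.1332]
tcp_rot: [0.002, 0.001, 1.0, -0.001]
force: [0.7, 1.1, 18.1]
opening: 0.0537
grasp_force: 50.0
```

```bash
python3 -c "
from h import *
s=bot.state();print(s['tcp_pos'],s['force'],s['ft_torque'],s['joint_positions'].round(3))
c=cap('wrist');save(c,'w2.png')"
```

```text
[ 0.51248074 -0.16384617  0.1331768 ] [ 0.71518393  1.11815617 18.10977425] [ 0.30827846 -0.01520891  0.02387264] [-0.452  0.455  1.627  0.     1.054 -2.02 ]
```

View pics/w2.png

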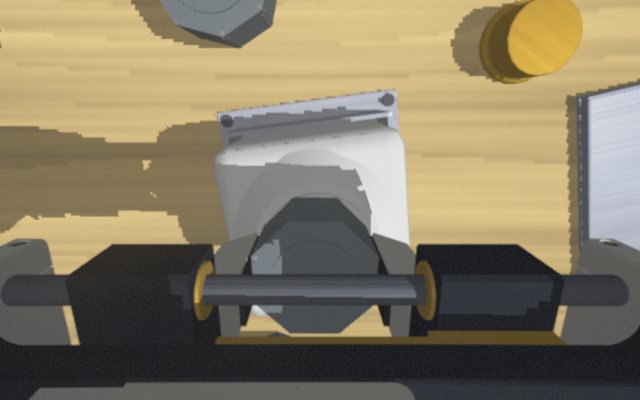

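The wrist view shows the cap still square between the pads after about 82° of turn, with its centre near (315,265). Lifting slowly.

Request:
drive_tool(
  rows=[
    {"dx": 0, "dy": 0, "dz": 0.1, "ax": 0, "ay": 0, "az": 0, "claw": 0.3},
    {"dx": 0, "dy": 0, "dz": 0.1, "ax": 0, "ay": 0, "az": 0, "claw": 0.3},
    {"dx": 0, "dy": 0, "dz": 0.1, "ax": 0, "ay": 0, "az": 0, "claw": 0.3},
    {"dx": 0, "dy": 0, "dz": 0.1, "ax": 0, "ay": 0, "az": 0, "claw": 0.3},
    {"dx": 0, "dy": 0, "dz": 0.1, "ax": 0, "ay": 0, "az": 0, "claw": 0.3},
    {"dx": 0, "dy": 0, "dz": 0.1, "ax": 0, "ay": 0, "az": 0, "claw": 0.3},
    {"dx": 0, "dy": 0, "dz": 0.1, "ax": 0, "ay": 0, "az": 0, "claw": 0.3},
    {"dx": 0, "dy": 0, "dz": 0.1, "ax": 0, "ay": 0, "az": 0, "claw": 0.3},
    {"dx": 0, "dy": 0, "dz": 0.1, "ax": 0, "ay": 0, "az": 0, "claw": 0.3},
    {"dx": 0, "dy": 0, "dz": 0.1, "ax": 0, "ay": 0, "az": 0, "claw": 0.3},
    {"dx": 0, "dy": 0, "dz": 0.1, "ax": 0, "ay": 0, "az": 0, "claw": 0.3},
    {"dx": 0, "dy": 0, "dz": 0.1, "ax": 0, "ay": 0, "az": 0, "claw": 0.3},
    {"dx": 0, "dy": 0, "dz": 0, "ax": 0, "ay": 0, "az": 0, "claw": 0.3},
  ],
)

```text
time: 14.9
tcp_pos: [0.5121, -0.1637, 0.1437]
tcp_rot: [0.002, 0.002, 1.0, -0.001]
force: [4.3, -0.9, 6.3]
opening: 0.0535
grasp_force: 50.0
```

Request:
drive_tool(
  rows=[
    {"dx": 0, "dy": 0, "dz": 0.1, "ax": 0, "ay": 0, "az": 0, "claw": 0.3},
    {"dx": 0, "dy": 0, "dz": 0.1, "ax": 0, "ay": 0, "az": 0, "claw": 0.3},
    {"dx": 0, "dy": 0, "dz": 0.1, "ax": 0, "ay": 0, "az": 0, "claw": 0.3},
    {"dx": 0, "dy": 0, "dz": 0, "ax": 0, "ay": 0, "az": 0, "claw": 0.3},
  ],
)

```text
time: 15.3
tcp_pos: [0.511, -0.1634, 0.1459]
tcp_rot: [0.0, 0.002, 1.0, -0.0]
force: [1.3, -0.9, 4.5]
opening: 0.0537
grasp_force: 50.0
```

Request:
drive_tool(
  rows=[
    {"dx": 0, "dy": 0, "dz": 0.1, "ax": 0, "ay": 0, "az": 0, "claw": 0.3},
    {"dx": 0, "dy": 0, "dz": 0.1, "ax": 0, "ay": 0, "az": 0, "claw": 0.3},
    {"dx": 0, "dy": 0, "dz": 0.1, "ax": 0, "ay": 0, "az": 0, "claw": 0.3},
    {"dx": 0, "dy": 0, "dz": 0, "ax": 0, "ay": 0, "az": 0, "claw": 0.3},
  ],
)

```text
time: 15.7
tcp_pos: [0.5106, -0.163, 0.1483]
tcp_rot: [-0.001, 0.002, 1.0, 0.0]
force: [0.7, 0.3, -1.1]
opening: 0.0536
grasp_force: 50.0
```

Request:
drive_tool(
  rows=[
    {"dx": 0, "dy": 0, "dz": 0.3, "ax": 0, "ay": 0, "az": 0, "claw": 0.3},
    {"dx": 0, "dy": 0, "dz": 0.5, "ax": 0, "ay": 0, "az": 0, "claw": 0.3},
    {"dx": 0, "dy": 0, "dz": 0.7, "ax": 0, "ay": 0, "az": 0, "claw": 0.3},
    {"dx": 0, "dy": 0, "dz": 1, "ax": 0, "ay": 0, "az": 0, "claw": 0.3},
    {"dx": 0, "dy": 0, "dz": 1, "ax": 0, "ay": 0, "az": 0, "claw": 0.3},
    {"dx": 0, "dy": 0, "dz": 1, "ax": 0, "ay": 0, "az": 0, "claw": 0.3},
    {"dx": 0, "dy": 0, "dz": 1, "ax": 0, "ay": 0, "az": 0, "claw": 0.3},
    {"dx": 0, "dy": 0, "dz": 1, "ax": 0, "ay": 0, "az": 0, "claw": 0.3},
    {"dx": 0, "dy": 0, "dz": 1, "ax": 0, "ay": 0, "az": 0, "claw": 0.3},
    {"dx": 0, "dy": 0, "dz": 0, "ax": 0, "ay": 0, "az": 0, "claw": 0.3},
  ],
)

```text
time: 16.7
tcp_pos: [0.5117, -0.1635, 0.2254]
tcp_rot: [0.001, 0.002, 1.0, -0.001]
force: [-0.2, -0.7, -0.6]
opening: 0.0536
grasp_force: 50.0
```

Request:
drive_tool(
  rows=[
    {"dx": 0, "dy": 1.4, "dz": 0, "ax": 0, "ay": 0, "az": 0, "claw": 0.3},
    {"dx": -0.1, "dy": 2.5, "dz": 0, "ax": 0, "ay": 0, "az": 0, "claw": 0.3},
    {"dx": -0.1, "dy": 2.5, "dz": 0, "ax": 0, "ay": 0, "az": 0, "claw": 0.3},
    {"dx": -0.1, "dy": 2.5, "dz": 0, "ax": 0, "ay": 0, "az": 0, "claw": 0.3},
    {"dx": -0.1, "dy": 2.5, "dz": 0, "ax": 0, "ay": 0, "az": 0, "claw": 0.3},
    {"dx": -0.1, "dy": 2.5, "dz": 0, "ax": 0, "ay": 0, "az": 0, "claw": 0.3},
    {"dx": -0.1, "dy": 2.5, "dz": 0, "ax": 0, "ay": 0, "az": 0, "claw": 0.3},
    {"dx": -0.1, "dy": 2.5, "dz": 0, "ax": 0, "ay": 0, "az": 0, "claw": 0.3},
    {"dx": -0.1, "dy": 2.5, "dz": 0, "ax": 0, "ay": 0, "az": 0, "claw": 0.3},
    {"dx": -0.1, "dy": 2.5, "dz": 0, "ax": 0, "ay": 0, "az": 0, "claw": 0.3},
    {"dx": -0.1, "dy": 2.5, "dz": 0, "ax": 0, "ay": 0, "az": 0, "claw": 0.3},
    {"dx": 0, "dy": 2.5, "dz": 0, "ax": 0, "ay": 0, "az": 0, "claw": 0.3},
    {"dx": 0, "dy": 2.5, "dz": 0, "ax": 0, "ay": 0, "az": 0, "claw": 0.3},
    {"dx": 0, "dy": 0, "dz": 0, "ax": 0, "ay": 0, "az": 0, "claw": 0.3},
    {"dx": 0, "dy": 0, "dz": 0, "ax": 0, "ay": 0, "az": 0, "claw": 0.3},
  ],
)

```text
time: 18.2
tcp_pos: [0.5002, 0.1515, 0.223]
tcp_rot: [-0.001, 0.001, 1.0, -0.0]
force: [-0.3, -0.0, 0.1]
opening: 0.0539
grasp_force: 50.0
```

```bash
python3 -c "
from h import *
s=bot.state();print(s['tcp_pos'],s['force'],s['joint_positions'].round(3))
c=cap('wrist');d=cap('side');save(c,'w3.png')
k=cv2.resize(d['img'][130:330,200:400,::-1],None,fx=2,fy=2)
w=c['img'][:,:,::-1]
cv2.imwrite('pics/m3.png',np.hstack([cv2.resize(w,(400,250)),k[75:325]]))"
```

```text
[0.50017528 0.15150001 0.22300485] [-0.30473458 -0.01221277  0.10456981] [ 0.147  0.342  1.535 -0.     1.266 -1.421]
```

View pics/m3.png

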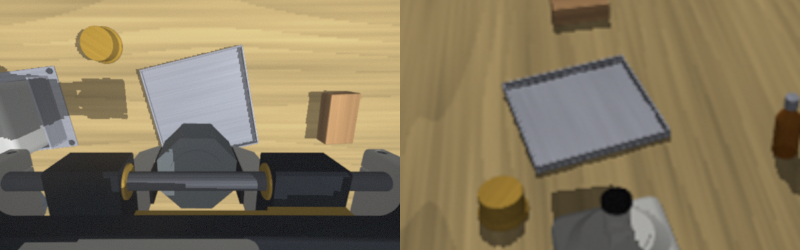

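The combined view shows the bare neck, the cap held between the pads, and an empty tray below it. Going down.

Request:
drive_tool(
  rows=[
    {"dx": 0, "dy": 0, "dz": -1, "ax": 0, "ay": 0, "az": 0, "claw": 0.3},
    {"dx": 0, "dy": 0, "dz": -2, "ax": 0, "ay": 0, "az": 0, "claw": 0.3},
    {"dx": 0, "dy": 0, "dz": -2, "ax": 0, "ay": 0, "az": 0, "claw": 0.3},
    {"dx": 0, "dy": 0, "dz": -2, "ax": 0, "ay": 0, "az": 0, "claw": 0.3},
    {"dx": 0, "dy": 0, "dz": -2, "ax": 0, "ay": 0, "az": 0, "claw": 0.3},
    {"dx": 0, "dy": 0, "dz": -2, "ax": 0, "ay": 0, "az": 0, "claw": 0.3},
    {"dx": 0, "dy": 0, "dz": -2, "ax": 0, "ay": 0, "az": 0, "claw": 0.3},
    {"dx": 0, "dy": 0, "dz": -2, "ax": 0, "ay": 0, "az": 0, "claw": 0.3},
    {"dx": 0, "dy": 0, "dz": -2, "ax": 0, "ay": 0, "az": 0, "claw": 0.3},
    {"dx": 0, "dy": 0, "dz": -1, "ax": 0, "ay": 0, "az": 0, "claw": 0.3},
    {"dx": 0, "dy": 0, "dz": -1, "ax": 0, "ay": 0, "az": 0, "claw": 0.3},
    {"dx": 0, "dy": 0, "dz": -0.4, "ax": 0, "ay": 0, "az": 0, "claw": 0.3},
    {"dx": 0, "dy": 0, "dz": 0, "ax": 0, "ay": 0, "az": 0, "claw": 0.3},
    {"dx": 0, "dy": 0, "dz": 0, "ax": 0, "ay": 0, "az": 0, "claw": 0.3},
  ],
  newtons=25,
)

```text
time: 19.7
tcp_pos: [0.5014, 0.1509, 0.0302]
tcp_rot: [0.001, 0.002, 1.0, 0.0]
force: [0.0, 0.4, -1.0]
opening: 0.0538
grasp_force: 25.0
```

Request:
drive_tool(
  rows=[
    {"dx": 0, "dy": 0, "dz": -0.1, "ax": 0, "ay": 0, "az": 0, "claw": 0.3},
    {"dx": 0, "dy": 0, "dz": -0.1, "ax": 0, "ay": 0, "az": 0, "claw": 0.3},
    {"dx": 0, "dy": 0, "dz": -0.1, "ax": 0, "ay": 0, "az": 0, "claw": 0.3},
    {"dx": 0, "dy": 0, "dz": -0.1, "ax": 0, "ay": 0, "az": 0, "claw": 0.3},
    {"dx": 0, "dy": 0, "dz": -0.1, "ax": 0, "ay": 0, "az": 0, "claw": 0.3},
    {"dx": 0, "dy": 0, "dz": -0.1, "ax": 0, "ay": 0, "az": 0, "claw": 0.3},
    {"dx": 0, "dy": 0, "dz": -0.1, "ax": 0, "ay": 0, "az": 0, "claw": 0.3},
    {"dx": 0, "dy": 0, "dz": -0.1, "ax": 0, "ay": 0, "az": 0, "claw": 0.3},
    {"dx": 0, "dy": 0, "dz": 0, "ax": 0, "ay": 0, "az": 0, "claw": 0.3},
  ],
)

```text
time: 20.6
tcp_pos: [0.5009, 0.1508, 0.0215]
tcp_rot: [-0.0, 0.002, 1.0, 0.0]
force: [-0.2, 0.4, -1.1]
opening: 0.0536
grasp_force: 25.0
```

Request:
drive_tool(
  rows=[
    {"dx": 0, "dy": 0, "dz": -0.1, "ax": 0, "ay": 0, "az": 0, "claw": 0.3},
    {"dx": 0, "dy": 0, "dz": -0.1, "ax": 0, "ay": 0, "az": 0, "claw": 0.3},
    {"dx": 0, "dy": 0, "dz": -0.1, "ax": 0, "ay": 0, "az": 0, "claw": 0.3},
    {"dx": 0, "dy": 0, "dz": -0.1, "ax": 0, "ay": 0, "az": 0, "claw": 0.3},
    {"dx": 0, "dy": 0, "dz": -0.1, "ax": 0, "ay": 0, "az": 0, "claw": 0.3},
    {"dx": 0, "dy": 0, "dz": -0.1, "ax": 0, "ay": 0, "az": 0, "claw": 0.3},
    {"dx": 0, "dy": 0, "dz": -0.1, "ax": 0, "ay": 0, "az": 0, "claw": 0.3},
    {"dx": 0, "dy": 0, "dz": 0, "ax": 0, "ay": 0, "az": 0, "claw": 0.3},
  ],
)

```text
time: 21.4
tcp_pos: [0.5009, 0.1508, 0.0145]
tcp_rot: [-0.0, 0.002, 1.0, 0.0]
force: [-0.1, 0.7, 0.1]
opening: 0.0542
grasp_force: 25.0
```

Request:
drive_tool(
  rows=[
    {"dx": 0, "dy": 0, "dz": -0.05, "ax": 0, "ay": 0, "az": 0, "claw": 0.3},
    {"dx": 0, "dy": 0, "dz": -0.05, "ax": 0, "ay": 0, "az": 0, "claw": 0.3},
    {"dx": 0, "dy": 0, "dz": -0.05, "ax": 0, "ay": 0, "az": 0, "claw": 0.3},
    {"dx": 0, "dy": 0, "dz": 0, "ax": 0, "ay": 0, "az": 0, "claw": 0.3},
  ],
)

```text
time: 21.8
tcp_pos: [0.501, 0.1508, 0.0131]
tcp_rot: [-0.0, 0.002, 1.0, 0.0]
force: [0.1, -0.5, 0.1]
opening: 0.0537
grasp_force: 25.0
```

Request:
drive_tool(
  rows=[
    {"dx": 0, "dy": 0, "dz": -0.05, "ax": 0, "ay": 0, "az": 0, "claw": 0.3},
    {"dx": 0, "dy": 0, "dz": -0.05, "ax": 0, "ay": 0, "az": 0, "claw": 0.3},
    {"dx": 0, "dy": 0, "dz": -0.05, "ax": 0, "ay": 0, "az": 0, "claw": 0.3},
    {"dx": 0, "dy": 0, "dz": 0, "ax": 0, "ay": 0, "az": 0, "claw": 0.3},
  ],
)

```text
time: 22.2
tcp_pos: [0.5009, 0.1508, 0.0116]
tcp_rot: [-0.0, 0.002, 1.0, 0.0]
force: [0.2, 0.1, -0.6]
opening: 0.054
grasp_force: 25.0
```

Request:
drive_tool(
  rows=[
    {"dx": 0, "dy": 0, "dz": -0.05, "ax": 0, "ay": 0, "az": 0, "claw": 0.3},
    {"dx": 0, "dy": 0, "dz": -0.05, "ax": 0, "ay": 0, "az": 0, "claw": 0.3},
    {"dx": 0, "dy": 0, "dz": 0, "ax": 0, "ay": 0, "az": 0, "claw": 0.3},
  ],
)

```text
time: 22.5
tcp_pos: [0.5009, 0.1508, 0.0106]
tcp_rot: [-0.0, 0.002, 1.0, 0.0]
force: [-0.9, -0.1, -1.1]
opening: 0.0537
grasp_force: 25.0
```

Request:
drive_tool(
  rows=[
    {"dx": 0, "dy": 0, "dz": -0.05, "ax": 0, "ay": 0, "az": 0, "claw": 0.3},
    {"dx": 0, "dy": 0, "dz": -0.05, "ax": 0, "ay": 0, "az": 0, "claw": 0.3},
    {"dx": 0, "dy": 0, "dz": 0, "ax": 0, "ay": 0, "az": 0, "claw": 0.3},
  ],
)

```text
time: 22.8
tcp_pos: [0.501, 0.1509, 0.01]
tcp_rot: [0.0, 0.002, 1.0, 0.0]
force: [-2.0, -0.1, 3.5]
opening: 0.054
grasp_force: 25.0
```

Request:
drive_tool(
  rows=[
    {"dx": 0, "dy": 0, "dz": -0.05, "ax": 0, "ay": 0, "az": 0, "claw": 0.3},
    {"dx": 0, "dy": 0, "dz": 0, "ax": 0, "ay": 0, "az": 0, "claw": 0.3},
  ],
)

```text
time: 23.0
tcp_pos: [0.5011, 0.1508, 0.01]
tcp_rot: [0.0, 0.002, 1.0, 0.0]
force: [-3.0, -0.2, 9.7]
opening: 0.0539
grasp_force: 25.0
```

Request:
drive_tool(
  rows=[
    {"dx": 0, "dy": 0, "dz": 0.07, "ax": 0, "ay": 0, "az": 0, "claw": 0.3},
    {"dx": 0, "dy": 0, "dz": 0, "ax": 0, "ay": 0, "az": 0, "claw": 0.3},
    {"dx": 0, "dy": 0, "dz": 0, "ax": 0, "ay": 0, "az": 0, "claw": -0.7},
    {"dx": 0, "dy": 0, "dz": 0, "ax": 0, "ay": 0, "az": 0, "claw": -0.7},
    {"dx": 0, "dy": 0, "dz": 0, "ax": 0, "ay": 0, "az": 0, "claw": -0.7},
    {"dx": 0, "dy": 0, "dz": 0, "ax": 0, "ay": 0, "az": 0, "claw": -0.7},
    {"dx": 0, "dy": 0, "dz": 0, "ax": 0, "ay": 0, "az": 0, "claw": -0.7},
  ],
  newtons=5,
)

```text
time: 23.7
tcp_pos: [0.5009, 0.1508, 0.0097]
tcp_rot: [-0.0, 0.002, 1.0, 0.0]
force: [-0.1, 0.1, -0.9]
opening: 0.0777
grasp_force: 0.0
```

Request:
drive_tool(
  rows=[
    {"dx": 0, "dy": 0, "dz": 0.5, "ax": 0, "ay": 0, "az": 0, "claw": -0.7},
    {"dx": 0, "dy": 0, "dz": 0.5, "ax": 0, "ay": 0, "az": 0, "claw": -0.7},
    {"dx": 0, "dy": 0, "dz": 1, "ax": 0, "ay": 0, "az": 0, "claw": -0.7},
    {"dx": 0, "dy": 0, "dz": 2, "ax": 0, "ay": 0, "az": 0, "claw": -0.7},
    {"dx": 0, "dy": 0, "dz": 3, "ax": 0, "ay": 0, "az": 0, "claw": -0.7},
    {"dx": 0, "dy": 0, "dz": 3, "ax": 0, "ay": 0, "az": 0, "claw": -0.7},
    {"dx": 0, "dy": 0, "dz": 3, "ax": 0, "ay": 0, "az": 0, "claw": -0.7},
    {"dx": 0, "dy": 0, "dz": 3, "ax": 0, "ay": 0, "az": 0, "claw": -0.7},
    {"dx": 0, "dy": 0, "dz": 3, "ax": 0, "ay": 0, "az": 0, "claw": -0.7},
    {"dx": 0, "dy": 0, "dz": 0, "ax": 0, "ay": 0, "az": 0, "claw": -0.7},
    {"dx": 0, "dy": 0, "dz": 0, "ax": 0, "ay": 0, "az": 0, "claw": -0.7},
  ],
)

```text
time: 24.8
tcp_pos: [0.5011, 0.1509, 0.2009]
tcp_rot: [0.001, 0.002, 1.0, 0.0]
force: [-0.4, -0.1, -1.3]
opening: 0.0781
grasp_force: 0.0
```

```bash
python3 -c "
from h import *
d=cap('side');save(d,'s4.png')
print(proj(d,[.501,.151,.039]))"
```

```text
[290.99975738 215.11652586]
```

View pics/s4.png

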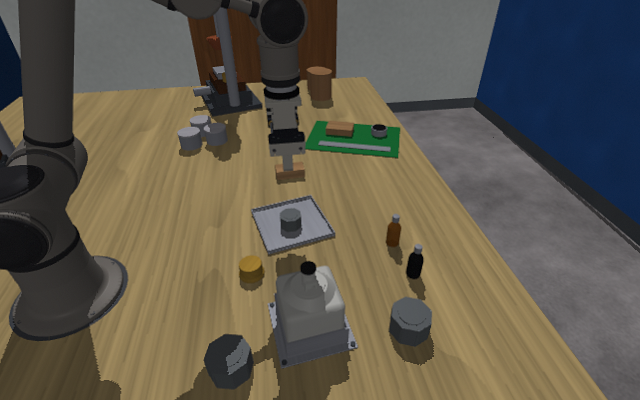

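The side view shows the cap standing flat in the tray at (291,220). The neck is bare at (308,268) and everything else is where it was.

```bash
python3 -c "
from cell import workorder
print(workorder.finish_job())"
```

```text
the job is handed in; nothing more can be done
None
```

The cap is off the jug and stands open side down on the drip tray's floor, the gripper has let go, and the job was handed in at about 25 s; in the last side view the other things look unmoved, and the highest push I read on the neck was 20 N.

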